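Turn a filter can's label to the code reader and trigger the scan

TASK

Take the labelled filter can out of the sloping cradle and stand it upright, wholly on the round pad of the scan station, turned so that its label squarely faces the reader's window. Set it down gently, let go of it, then press the button on top of the reader all the way down and leave it free again. Leave the other things on the bench where they are.

Things in the scene. Friction and masses are not known exactly. Their poses are not given: they have to be found in the camera images.
- can: Grey metal filter can, 50 mm diameter, 110 mm tall, about 0.35 kg; a 12 mm brass stud on its black top. Origin: centre of its underside; z along its axis to the top; x out of the middle of its label (white paper with black bars, 35 mm wide, thin, may be gripped; a white tab folds over the top rim on that side). It starts in the cradle, its axis 30 degrees from vertical.
- label (a point): Middle of the can's label, on its surface: 25 mm from the axis, 66 mm above the underside.
- cradle: Fixed sloping steel cradle. Frame tilted 30 degrees: origin at the centre of the floor under the can (34 mm above the table), z along the resting can's axis, its top leaning toward the robot; x uphill, away from the robot. Two plates form a V under the can on the -x side, 60 mm long along z; above them the can is free all round. The can comes out along z. Foot 150 x 90 mm.
- station: Fixed scan station: grey base plate 110 x 235 mm, 6 mm thick. Origin on the table under the centre of the round pad, z up, y from the pad to the reader: a grey block 72 mm (x) by 60 mm (y), top 90 mm above the table, centred 125 mm from the pad's centre. Its window face looks to -y, 95 mm from the pad's centre.
- pad (a point): Centre of the top of the round black pad: 74 mm diameter, top 12 mm above the table.
- window (a point): Centre of the reader's dark window, 58 mm above the table, on the face toward the pad.
- trigger_top (a point): Centre of the top of the round white push button (28 mm diameter) in a black housing on top of the reader; it is pressed straight down.
- trigger (a joint): Travel of the push button: 0 when free, 0.006 m fully down (about 5 N); it springs back.
- block_filter: Bystander: small rectangular aluminium filter with three brass pins, 72 x 36 x 28 mm, near the station. Origin at the centre of its underside.
- tape: Bystander: roll of brown tape lying flat beyond the gap between cradle and station, 76 mm diameter, 24 mm high. Origin at the centre of its underside.
- driver: Bystander: screwdriver, about 200 mm long, lying on the table along the station's edge on the robot's side.
- carton_a: Bystander: closed carton, 100 x 140 x 80 mm. Origin at the centre of its underside.
- carton_b: Bystander: closed carton, 120 x 120 x 100 mm. Origin at the centre of its underside.
- jar: Bystander: closed jar, 60 mm diameter, 75 mm high. Origin at the centre of its underside.
There are look-alikes about, which are no part of the job. What is shaped like the can but green, purple or turquoise is not meant.

How it is judged:
By the outcome, as a careful person would: the job done as asked, in the order asked, and still so for the second after the job is handed in, with the robot touching nothing.
It also fails if it takes over 48 s, if anything falls off the work surface, if the arm or the gripper's body presses on something with over 40 N, if the wrist force passes 120 N, or if a joint passes its speed limit or range.

ROBOT

A 7-joint arm with a two-finger parallel gripper is mounted at the origin on the work surface. World frame = base frame: x ahead of the robot, y to its left, z up, the work surface at z = 0. Lengths are in m, angles in degrees, forces in N, time in s.
With the tool pointing down it reaches from about 0.425 to 0.825 m from the base axis. Payload 3.6 kg.
Tool frame: the origin (TCP) lies midway between the tips of the shut fingers; the grasp point (between the pads) lies 19 mm behind it; z points along the fingers, y is the line along which they close (so a half turn about z gives the same grasp; the last joint's range is limited). The gripper opens to 85 mm and grips with 20 to 120 N. Pads are 22 mm wide; open, the fingers measure 114 mm over their backs; the gripper's body (76 mm by 85 mm) begins 54 mm behind the grasp point. The pads swing forward as they close: fully open they stand 13 mm farther back than shut.
Start: joints at [75.086, 35.231, -0.722, 81.555, 0.464, 63.22, -2.315], TCP at [0.151, -0.632, 0.2] pointing down, gripper open.
Joint ranges: [-178.69, 178.69], [-17.37, 117.87], [-77.05, 75.6], [15.02, 138.74], [-78.02, 258.01], [0.78, 113.62], [-162.83, 162.83]. Speed limits (degrees/s): [159.86, 159.86, 180, 180, 180, 180, 180].

INTERFACE

Orientations are given as a 3x3 rotation matrix whose columns are the frame's x, y, z axes.
In Python, from rig import manip gives the robot as it stands. The module is installed in compiled form; this text tells all that it offers.
- The arm moves only by the shell command python3 -m jog 'ROWS' [OPENING] [FORCE]. ROWS is a JSON object of lists of equal length, an entry for each row: "xyz": the shift along the tool's x, y, z each as a share of 12 cm, from -1 to 1, a list of three; "dr": the turn, a rotation vector about the tool's x, y, z each as a share of 2 pi rad, from -1 to 1, a list of three. A call has 1 to 20 rows; each row is the pose to reach, as a shift and turn from the pose commanded when the call began, along the tool's axes at that moment, turning the shorter way round; what a row does not reach only later rows make up. A row lasts 1/12 s, in which the tool goes at most 41.7 mm and 7.16 degrees, less where a joint would pass 70% of its speed; a pose out of reach is approached as far as the arm can. A call with a number of a shift or a turn outside -1 to 1 is refused whole. A call with a gripper value outside its range is refused whole. OPENING is the opening, from -1 (shut) to 1 (fully open), set as the call begins (- or left out, the last holds). The fingers move at their own pace and stop on an object; FORCE is the grip in N (left out, the last holds). Time passes only in rows, so rows that repeat a pose let the fingers close. It gives the time, the measured TCP pose, the force, the opening and the grip force at its end, in the units of the state.
- manip.sense(): the state, without advancing time (a new reading comes with each control period).
- manip.get_image(name): name is "scene" or "top" or "wrist"; returns the picture (400x640x3 uint8, red, green, blue); there is no depth.
- manip.camera_info(name): a dict with "fx", "fy", "cx", "cy" (pixels), "eye" and "attitude" of the camera in the world; the wrist camera has in their place "tool_from_camera" (4x4, takes a point from camera to tool coordinates, whose origin is the TCP and whose axes are the flange's). Camera axes: x right, y down, z forward; pixel columns grow to the right and rows downward; lengths in m; the calibration is good to about 2 mm. A picture is of the moment at which its call begins: read the wrist's pose just before it. camera_info takes no time and is no camera call.
- manip.hand_in(): hands the job in; it is judged then, once.
The state is a dict: "time": time; "joint_pos": joint angles; "dq": joint speeds; "effort": joint torques, N m; "tool_pos": TCP position; "tool_rot": TCP orientation; "ft_force": force on the tool from outside, world axes, zero at the start; "ft_torque": the same for the moment, N m; "grip_width": opening from 0.0 (shut) to 1.0 (fully open); "gripper_force": force on a finger pad.
Only numpy, scipy, OpenCV 4.12 (cv2) and the standard library are available. Lean on these libraries where they do the work, as an engineer would, in place of code of your own. Each camera call takes 0.05 s, during which the arm holds its last target. There are 200 camera calls.

## Working session

There is one attempt and no reset: what is moved stays moved. The work goes in short steps, Python scripts to look and compute and a shell command to move; the robot and the scene stay as the last step left them, time stands still between calls to the robot, and variables do not carry over. Pictures are saved under pics/ and viewed, at most 10 in all, crops included, and the job is handed in when it is done.

```bash
mkdir -p pics; ls; python3 - <<'E'
from rig import manip
import cv2,numpy as np
np.set_printoptions(precision=4,suppress=True)
for n in("scene","top"):
    cv2.imwrite(f"pics/{n}0.png",manip.get_image(n)[:,:,::-1]);print(n,manip.camera_info(n))
print(manip.camera_info("wrist"));s=manip.sense();print(s)
E
```

```text
pics
scene {'fx': 477.6183291370144, 'fy': 477.6183291370144, 'cx': 312.48082851978904, 'cy': 206.99955382947272, 'eye': array([1.3601, 0.2259, 1.1102]), 'attitude': array([[-0.3084,  0.7391, -0.5989],
       [ 0.9511,  0.2487, -0.1829],
       [ 0.0138, -0.626 , -0.7797]])}
top {'fx': 426.09454666462483, 'fy': 426.09454666462483, 'cx': 320.55921110269406, 'cy': 194.18234526700203, 'eye': array([0.3365, 0.0078, 1.1899]), 'attitude': array([[-0.0535, -0.9726,  0.2263],
       [-0.9985,  0.0506, -0.0187],
       [ 0.0067, -0.227 , -0.9739]])}
{'fx': 329.38012386443086, 'fy': 329.38012386443086, 'cx': 319.57223969977565, 'cy': 198.54942795787423, 'tool_from_camera': array([[ 0.0005, -0.9448, -0.3277,  0.0852],
       [ 1.    ,  0.0002,  0.001 ,  0.0001],
       [-0.0008, -0.3277,  0.9448, -0.1747],
       [ 0.    ,  0.    ,  0.    ,  1.    ]])}
{'time': 0.1, 'joint_pos': array([75.0862, 35.2857, -0.7223, 81.6317,  0.4654, 63.2194, -2.314 ]), 'dq': array([ 0.0216, -0.0833,  0.0353, -0.2453, -0.0744,  0.0178, -0.0654]), 'effort': array([  0.001 , -47.038 ,   0.2599, -17.1571,   0.01  ,   0.0059,
        -0.    ]), 'tool_pos': array([ 0.1504, -0.6316,  0.1992]), 'tool_rot': array([[ 0.9728,  0.2317, -0.0006],
       [ 0.2317, -0.9728,  0.0023],
       [-0.0001, -0.0023, -1.    ]]), 'ft_force': array([ 0.0307,  0.477 , -0.6227]), 'ft_torque': array([ 0.0313, -0.0266, -0.013 ]), 'gripper_force': 0.0, 'grip_width': 1.00004491503734}
```

View pics/scene0.png

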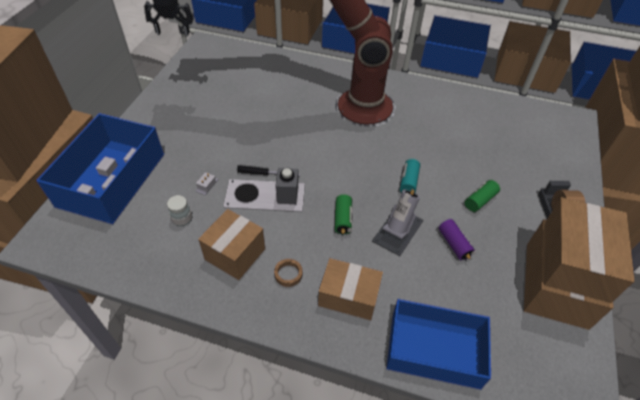

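View pics/top0.png

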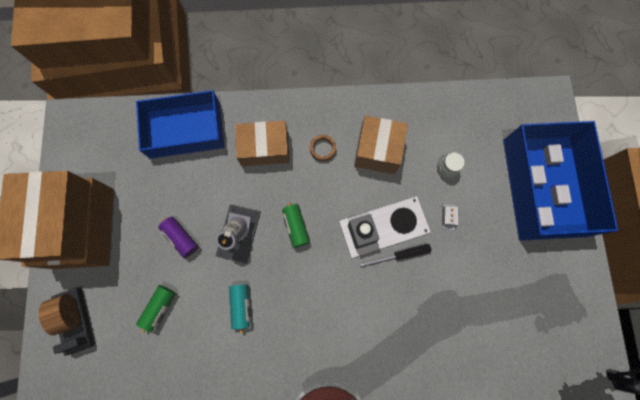

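Candidates (scene px): green (343,214), green (482,195), purple (456,238), turquoise (410,177), and the grey can in the cradle (404,212). Only the last is grey and in the cradle, so I choose it. In the top view it is at (232,235) with the station pad at (404,221) and the button at (365,230). Next is a close crop to check this.

```bash
python3 - <<'E'
import cv2,numpy as np
s=cv2.imread("pics/scene0.png");t=cv2.imread("pics/top0.png")
c=lambda i,x,y,w=80,h=60:cv2.resize(i[y:y+h,x:x+w],(400,300),interpolation=cv2.INTER_CUBIC)
cv2.imwrite("pics/crop.png",np.vstack([np.hstack([c(s,360,185),c(t,195,200)]),np.hstack([c(s,225,155,),c(t,340,190,100,75)])]))
E
```

```text
(no output)
```

View pics/crop.png

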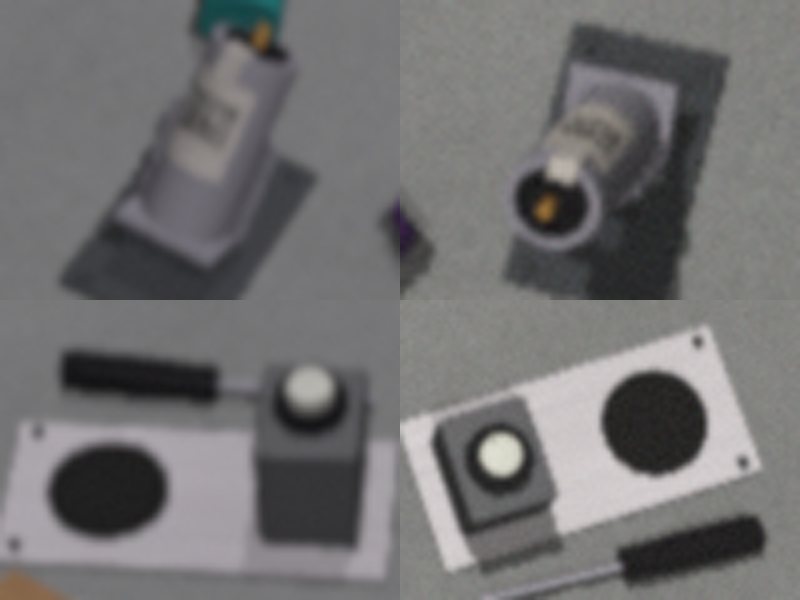

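The crop confirms the choice. It is a grey can with a black top, brass stud at about scene (412,190) / top (224,242), white tab at about top (228,233), and the label on the uphill side. The pad is at top (403,220) and the button at top (365,228). Next I triangulate.

```bash
cat > h.py <<'E'
import cv2,numpy as np
from rig import manip
np.set_printoptions(precision=4,suppress=True)
def ray(n,p,pose=None):
    c=manip.camera_info(n); d=np.array([(p[0]-c['cx'])/c['fx'],(p[1]-c['cy'])/c['fy'],1.])
    if n=="wrist":
        T=np.array(c['tool_from_camera']);R,t=pose
        return t+R@T[:3,3],(lambda v:v/np.linalg.norm(v))(R@T[:3,:3]@d)
    d=np.array(c['attitude'])@d; return np.array(c['eye']),d/np.linalg.norm(d)
def tri(rs):
    A=sum(np.eye(3)-np.outer(d,d) for o,d in rs);b=sum((np.eye(3)-np.outer(d,d))@o for o,d in rs)
    x=np.linalg.solve(A,b); return x,[np.linalg.norm(np.cross(x-o,d))*1e3 for o,d in rs]
def onz(r,z): return r[0]+r[1]*(z-r[0][2])/r[1][2]
def blobs(mask,box,mina=6):
    m=np.zeros_like(mask,np.uint8);x0,y0,x1,y1=box;m[y0:y1,x0:x1]=mask[y0:y1,x0:x1]
    n,l,s,c=cv2.connectedComponentsWithStats(m)
    return sorted([(int(s[i,4]),c[i].round(1).tolist()) for i in range(1,n) if s[i,4]>=mina],reverse=True)
E
python3 - <<'E'
from h import *
I={n:cv2.imread(f"pics/{n}0.png") for n in("scene","top")}
box={"scene":(228,174,265,206),"top":(385,200,422,240)}
bb={"scene":(275,160,300,185),"top":(354,218,378,240)}
sb={"scene":(405,184,420,200),"top":(218,234,232,248)}
P={}
for n,i in I.items():
    g=i.max(2);hsv=cv2.cvtColor(i,cv2.COLOR_BGR2HSV)
    print(n,"pad",b1:=blobs(g<80,box[n]),"btn",b2:=blobs(g>150,bb[n]),"stud",b3:=blobs((hsv[...,1]>110)&(hsv[...,0]<30)&(g>70),sb[n],2))
    P[n]=[b[0][1] for b in(b1,b2,b3)]
for k,nm in enumerate(("pad","btn","stud")): print(nm,*tri([ray(n,P[n][k]) for n in P]))
print("tab",*tri([ray("scene",(406.5,194)),ray("top",(227.6,233.6))]))
print("lab",*tri([ray("scene",(401.4,208)),ray("top",(234,226))]))
E
```

```text
scene pad [(332, [246.2, 192.6]), (24, [257.0, 174.2])] btn [(40, [286.5, 171.7])] stud [(11, [411.8, 192.2])]
top pad [(491, [403.2, 220.2])] btn [(80, [364.8, 228.3]), (43, [375.7, 222.8])] stud [(16, [223.6, 241.2])]
pad [ 0.5238 -0.2418  0.0072] [np.float64(1.3418420369669612), np.float64(1.3418420369668915)]
btn [ 0.492  -0.1202  0.1091] [np.float64(1.0165141592485913), np.float64(1.0165141592485836)]
stud [0.475  0.2346 0.1326] [np.float64(0.5262912632682201), np.float64(0.5262912632682097)]
tab [0.4925 0.2227 0.1401] [np.float64(0.07855766662077131), np.float64(0.07855766662079734)]
lab [0.5159 0.2162 0.1054] [np.float64(2.934956053377401), np.float64(2.934956053377513)]
```

```bash
cat >> h.py <<'E'
from scipy.spatial.transform import Rotation as Ro
def plan(p,R,R0=None,p0=None):
    "steps in jog units from pose (p0,R0) to (p,R)"
    s=manip.sense();R0=s['tool_rot'] if R0 is None else R0;p0=s['tool_pos'] if p0 is None else p0
    return R0.T@(np.array(p)-p0)/.12, Ro.from_matrix(R0.T@R).as_rotvec()/(2*np.pi)
def Rz(a): return Ro.from_euler('z',a,degrees=True).as_matrix()
def cradle(az): # frame with x uphill
    u=np.array([np.cos(np.radians(az)),np.sin(np.radians(az)),0]);z=np.array([0,0,1.])
    a=-.5*u+.75**.5*z;x=.75**.5*u+.5*z
    return np.c_[x,np.cross(a,x),a]
FL=np.diag([1,-1,-1.])  # tool from object frame: x same, z reversed
E
python3 - <<'E'
from h import *
s=manip.sense();R=s['tool_rot'];p=s['tool_pos']
for q in[(.38,-.5,.3),(.55,-.25,.3),(.58,0,.3),(.46,.23,.28)]: print(q,plan(q,R,R,p)[0]);p=np.array(q)
print(plan(p,cradle(-18)@FL,R,p))
E
```

```text
(0.38, -0.5, 0.3) [ 2.1152 -0.6252 -0.8384]
(0.55, -0.25, 0.3) [ 1.8609 -1.6983  0.0039]
(0.58, 0, 0.3) [ 0.726  -1.9687  0.0046]
(0.46, 0.23, 0.28) [-0.5286 -2.0958  0.1716]
(array([0., 0., 0.]), array([-0.0232,  0.0813,  0.0851]))
```

```bash
python3 -m jog '{"xyz":[[1,-0.31,-0.42],[1,-0.31,-0.42],[1,-0.31,-0.42],[1,-0.31,-0.42]],"dr":[[0,0,0],[0,0,0],[0,0,0],[0,0,0]]}' 1
python3 -m jog '{"xyz":[[1,-0.31,-0.42],[1,-0.31,-0.42],[1,-0.31,-0.42],[1,-0.31,-0.42]],"dr":[[0,0,0],[0,0,0],[0,0,0],[0,0,0]]}'
python3 -m jog '{"xyz":[[0.95,-0.85,0],[0.95,-0.85,0],[0.95,-0.85,0],[0.95,-0.85,0]],"dr":[[0,0,0],[0,0,0],[0,0,0],[0,0,0]]}'
python3 -m jog '{"xyz":[[0.95,-0.85,0],[0.95,-0.85,0],[0.95,-0.85,0],[0.95,-0.85,0]],"dr":[[0,0,0],[0,0,0],[0,0,0],[0,0,0]]}'
python3 -m jog '{"xyz":[[0.36,-1,0],[0.36,-1,0],[0.36,-1,0],[0.36,-1,0]],"dr":[[0,0,0],[0,0,0],[0,0,0],[0,0,0]]}'
python3 -m jog '{"xyz":[[0.36,-1,0],[0.36,-1,0],[0.36,-1,0],[0.36,-1,0]],"dr":[[0,0,0],[0,0,0],[0,0,0],[0,0,0]]}'
```

```text
time: 0.43
tool_pos: [0.2684, -0.5642, 0.2531]
tool_rot: [[0.97, 0.243, 0.009], [0.243, -0.97, 0.0], [0.009, 0.002, -1.0]]
ft_force: [1.4, -0.3, 0.4]
grip_width: 1.0
gripper_force: 0.0
time: 0.77
tool_pos: [0.376, -0.499, 0.3035]
tool_rot: [[0.97, 0.244, 0.009], [0.244, -0.97, 0.001], [0.009, 0.001, -1.0]]
ft_force: [1.5, 0.4, 1.0]
grip_width: 1.001
gripper_force: 0.0
time: 1.1
tool_pos: [0.4569, -0.3738, 0.3007]
tool_rot: [[0.972, 0.237, 0.001], [0.237, -0.972, 0.003], [0.002, -0.003, -1.0]]
ft_force: [1.7, 0.3, -0.0]
grip_width: 0.998
gripper_force: 0.0
time: 1.43
tool_pos: [0.5436, -0.2478, 0.3006]
tool_rot: [[0.971, 0.237, 0.001], [0.237, -0.971, 0.003], [0.001, -0.003, -1.0]]
ft_force: [0.2, 0.4, -0.1]
grip_width: 0.998
gripper_force: 0.0
time: 1.77
tool_pos: [0.5569, -0.1137, 0.301]
tool_rot: [[0.969, 0.248, 0.0], [0.248, -0.969, 0.009], [0.003, -0.009, -1.0]]
ft_force: [0.2, 2.5, 0.4]
grip_width: 1.001
gripper_force: 0.0
time: 2.1
tool_pos: [0.5696, 0.0128, 0.3008]
tool_rot: [[0.969, 0.248, -0.001], [0.248, -0.969, 0.009], [0.002, -0.009, -1.0]]
ft_force: [1.0, 1.7, 0.2]
grip_width: 1.001
gripper_force: 0.0
```

```bash
python3 -m jog '{"xyz":[[-0.25,-0.95,0],[-0.25,-0.95,0],[-0.25,-0.95,0],[-0.25,-0.95,0]],"dr":[[0,0,0],[0,0,0],[0,0,0],[0,0,0]]}'
python3 -m jog '{"xyz":[[-0.25,-0.95,0.1],[-0.25,-0.95,0.1],[-0.25,-0.95,0.1],[-0.25,-0.95,0.1],[-0.25,-0.95,0.1],[-0.25,-0.95,0.1],[-0.25,-0.95,0.1],[-0.25,-0.95,0.1],[-0.25,-0.95,0.1]],"dr":[[-0.023,0.081,0.088],[-0.023,0.081,0.088],[-0.023,0.081,0.088],[-0.023,0.081,0.088],[-0.023,0.081,0.088],[-0.023,0.081,0.088],[-0.023,0.081,0.088],[-0.023,0.081,0.088],[-0.023,0.081,0.088]]}'
python3 - <<'E'
from h import *
s=manip.sense();print(s['joint_pos'],s['tool_pos'],s['tool_rot'])
cv2.imwrite("pics/w1.png",manip.get_image("wrist")[:,:,::-1]);np.savez("w1.npz",R=s['tool_rot'],p=s['tool_pos'])
E
```

```text
time: 2.43
tool_pos: [0.5099, 0.1135, 0.3014]
tool_rot: [[0.969, 0.246, -0.003], [0.246, -0.969, 0.006], [-0.001, -0.007, -1.0]]
ft_force: [-1.0, 0.2, 0.2]
grip_width: 1.002
gripper_force: 0.0
time: 3.18
tool_pos: [0.4596, 0.2071, 0.2801]
tool_rot: [[0.869, -0.271, 0.415], [-0.231, -0.962, -0.145], [0.438, 0.03, -0.898]]
ft_force: [0.5, 0.3, -0.9]
grip_width: 0.998
gripper_force: 0.0
[ -62.2654   11.4922   24.9937  114.5951   25.156    43.3156 -160.3694] [0.4596 0.2071 0.2801] [[ 0.8685 -0.2714  0.4147]
 [-0.2313 -0.962  -0.1452]
 [ 0.4384  0.0302 -0.8983]]
```

View pics/w1.png

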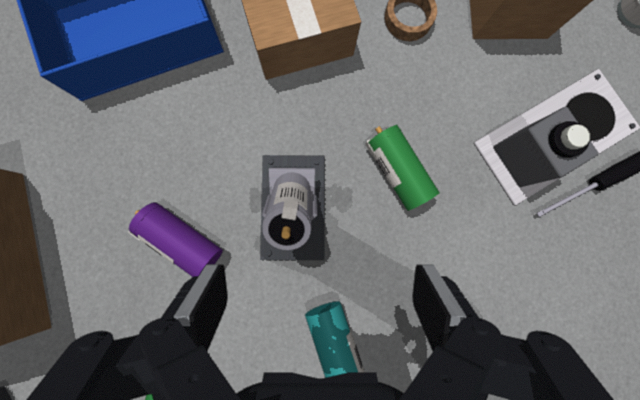

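Wrist view: the grey can's black top with stud is at (286,232), its tab at (290,210), and the foot corners at (263,156), (324,156), (325,259) and (262,260). Pad and reader are upper right. j7 is near its limit, so I'll yaw the tool about 30° and look again from nearer.

```bash
python3 - <<'E'
from h import *
d=np.load("w1.npz");ps=(d['R'],d['p']);i=cv2.imread("pics/w1.png");hsv=cv2.cvtColor(i,cv2.COLOR_BGR2HSV);g=i.max(2)
st=blobs((hsv[...,1]>110)&(hsv[...,0]<30)&(g>70),(270,215,305,250),3);print(st)
print(tri([ray("wrist",st[0][1],ps),ray("top",(223.6,241.2)),ray("scene",(411.8,192.2))]))
c=[onz(ray("wrist",q,ps),.004) for q in[(263,156),(324,156),(325,259),(262,260)]];print(np.array(c))
for a,b in((3,0),(2,1)): v=c[b]-c[a];print(np.degrees(np.arctan2(v[1],v[0])),np.linalg.norm(v))
# pad/button from wrist
print(onz(ray("wrist",(592,116),ps),.012),tri([ray("wrist",(575,136),ps),ray("top",(364.8,228.3)),ray("scene",(286.5,171.7))]))
E
```

```text
[(93, [285.4, 232.2])]
(array([0.4748, 0.2347, 0.1324]), [np.float64(0.34429639881319846), np.float64(0.6734735546725367), np.float64(0.4458642658081143)])
[[0.5945 0.2458 0.004 ]
 [0.5711 0.1602 0.004 ]
 [0.4279 0.1993 0.004 ]
 [0.4507 0.2846 0.004 ]]
-15.08993132485733 0.14898708615595707
-15.27863403387937 0.14845487991890916
[ 0.5223 -0.2433  0.012 ] (array([ 0.492 , -0.1201,  0.1085]), [np.float64(0.5622274085054247), np.float64(1.2216696998389822), np.float64(0.9196764861479737)])
```

```bash
cat >> h.py <<'E'
C=cradle(-15.2);a=C[:,2];T=np.array([.4748,.2347,.1324])-.005*a;RG=C@Rz(30)@FL
E
python3 - <<'E'
from h import *
print(T,plan(T+.08*a,RG))
E
```

```text
[0.4772 0.234  0.1281] (array([-0.5066, -0.2617,  0.5053]), array([ 0.0021,  0.012 , -0.0816]))
```

```bash
python3 -m jog '{"xyz":[[-0.507,-0.262,0.505],[-0.507,-0.262,0.505],[-0.507,-0.262,0.505],[-0.507,-0.262,0.505],[-0.507,-0.262,0.505],[-0.507,-0.262,0.505],[-0.507,-0.262,0.505]],"dr":[[0.002,0.012,-0.082],[0.002,0.012,-0.082],[0.002,0.012,-0.082],[0.002,0.012,-0.082],[0.002,0.012,-0.082],[0.002,0.012,-0.082],[0.002,0.012,-0.082]]}'
python3 - <<'E'
from h import *
s=manip.sense();print(s['joint_pos'],s['tool_pos'],T+.08*a,plan(T+.08*a,RG))
cv2.imwrite("pics/w2.png",manip.get_image("wrist")[:,:,::-1]);np.savez("w2.npz",R=s['tool_rot'],p=s['tool_pos'])
E
```

```text
time: 3.82
tool_pos: [0.4412, 0.2431, 0.1987]
tool_rot: [[0.856, 0.187, 0.481], [0.28, -0.951, -0.13], [0.434, 0.246, -0.867]]
ft_force: [0.4, 0.4, 0.5]
grip_width: 0.996
gripper_force: 0.0
[ -67.7411   18.6924   24.6658  124.0983   39.4129   29.1255 -153.9855] [0.4412 0.2431 0.1987] [0.4386 0.2445 0.1974] (array([-0.0204, -0.0178, -0.0024]), array([-0.0003,  0.0001, -0.0009]))
```

View pics/w2.png

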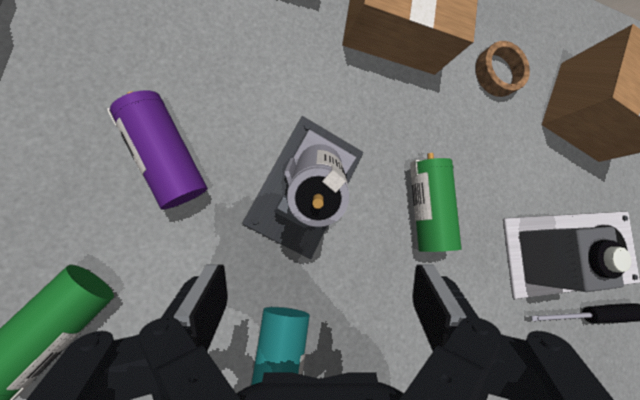

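Wrist view 2: can top with stud at (317,202), tab at (334,181) and label bars at (330,158). The turquoise can is at (285,310), below and to the side. Next I measure the label angle from the tab.

```bash
python3 - <<'E'
from h import *
L=[]
for k,(bx,sx) in {1:((276,195,304,225),(270,215,305,250)),2:((320,165,352,195),(305,190,332,215))}.items():
    d=np.load(f"w{k}.npz");ps=(d['R'],d['p']);i=cv2.imread(f"pics/w{k}.png");hsv=cv2.cvtColor(i,cv2.COLOR_BGR2HSV);g=i.max(2)
    st=blobs((hsv[...,1]>110)&(hsv[...,0]<30)&(g>70),sx,3)[0][1];L.append(ray("wrist",st,ps))
    pts=lambda m,z:np.array([C.T@(o+dd*(((T+z*a-o)@a)/(dd@a))-T) for y,x in np.argwhere(m) for o,dd in[ray("wrist",(x,y),ps)]])[:,:2]
    def sub(m,b): r=np.zeros(m.shape,bool);r[b[1]:b[3],b[0]:b[2]]=m[b[1]:b[3],b[0]:b[2]];return r
    big=(sx[0]-30,sx[1]-30,sx[2]+30,sx[3]+30)
    bl=pts(sub(g<60,(sx[0]-12,sx[1]-12,sx[2]+12,sx[3]+12)),0);bl=bl[np.hypot(*bl.T)<.03]
    print(k,st,"black disc centre",bl.mean(0),(bl.max(0)+bl.min(0))/2,np.ptp(bl,axis=0))
    for th in(175,190,200):
        w=pts(sub(i.min(2)>th,bx),0);w=w[(np.hypot(*w.T)<.0265)]
        if len(w):m=w.mean(0);an=np.degrees(np.arctan2(w[:,1],w[:,0]));print(th,len(w),m,np.degrees(np.arctan2(m[1],m[0])),(an.min(),an.max()))
print(tri(L),T+.005*a)
E
```

```text
1 [285.4, 232.2] black disc centre [-0.0026 -0.004 ] [-0.0055 -0.006 ] [0.0468 0.0461]Traceback (most recent call last):
  File "<stdin>", line 12, in <module>
  File "<stdin>", line 6, in <lambda>
IndexError: too many indices for array: array is 1-dimensional, but 2 were indexed
```

```bash
python3 - <<'E'
from h import *
L=[]
for k,(bx,sx) in {1:((270,190,310,235),(270,215,305,250)),2:((318,163,355,197),(305,190,332,215))}.items():
    d=np.load(f"w{k}.npz");ps=(d['R'],d['p']);i=cv2.imread(f"pics/w{k}.png");hsv=cv2.cvtColor(i,cv2.COLOR_BGR2HSV);g=i.max(2)
    st=blobs((hsv[...,1]>110)&(hsv[...,0]<30)&(g>70),sx,3)[0][1];L.append(ray("wrist",st,ps))
    print(k,st,"tab px",i[(209,290) if k==1 else (181,334)],np.sort(i.min(2)[bx[1]:bx[3],bx[0]:bx[2]].ravel())[::-60])
    c=i[bx[1]-20:bx[3]+40,bx[0]-30:bx[2]+30];cv2.imwrite(f"pics/c{k}.png",cv2.resize(c,None,fx=4,fy=4,interpolation=cv2.INTER_CUBIC));print(c.shape,bx[0]-30,bx[1]-20)
print(tri(L),T+.005*a)
x,y=cv2.imread("pics/c1.png"),cv2.imread("pics/c2.png");h=min(len(x),len(y));cv2.imwrite("pics/c12.png",np.hstack([x[:h],y[:h]]));print(x.shape)
E
```

```text
1 [285.4, 232.2] tab px [153 158 161] [165 158 154 150 145 143 140 130 125 124 122 120 118 114 111 107 103  94
  87  79  67  62  42  21  19  17  16  15  14  12]
(105, 100, 3) 240 170
2 [317.7, 201.1] tab px [188 194 199] [202 195 192 190 178 158 154 152 151 149 147 144 139 131 117  88  74  61
  23  21  19]
(94, 97, 3) 288 143
(array([0.4741, 0.2341, 0.1351]), [np.float64(0.017394719180332197), np.float64(0.017394719180275218)]) [0.4748 0.2347 0.1324]
(420, 400, 3)
```

View pics/c12.png

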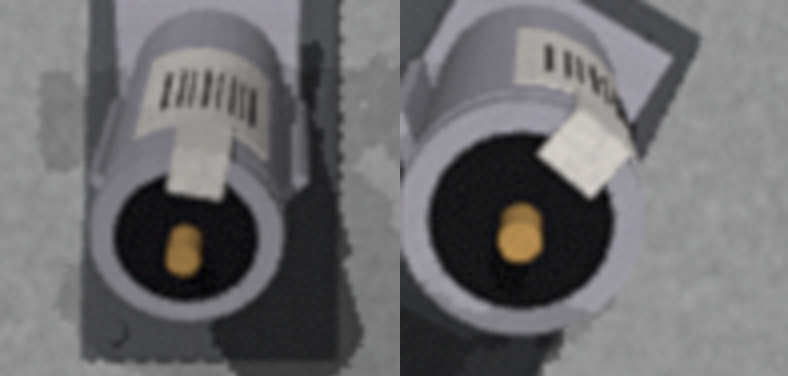

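Crop: left view has disc centre (187,233), tab inner-edge middle (194,196) and a stud leaning off the disc. Right view has disc centre (520,220) and tab corners (540,155), (578,107), (635,150), (592,198).

```bash
python3 - <<'E'
from h import *
S=[]
for k in(1,2): d=np.load(f"w{k}.npz");S.append((d['R'],d['p']))
f1=lambda x,y:(240+x/4-.375,170+y/4-.375);f2=lambda x,y:(288+(x-400)/4-.375,143+y/4-.375)
top,e=tri([ray("wrist",f1(187,233),S[0]),ray("wrist",f2(520,220),S[1])]);print("top",top,e,"old",T,C.T@(top-T), "expected z",.034+.11*.866)
def pl(r): o,d=r;q=o+d*((top-o)@a/(d@a));q=C.T@(q-top);return q[:2]*1e3,np.degrees(np.arctan2(q[1],q[0]))
print("w1 inner",pl(ray("wrist",f1(194.5,196),S[0])))
for n,q in dict(c0=(540,155),c1=(592,198),o0=(578,107),o1=(635,150),mi=(566,176),mo=(606.5,128.5),c=(586,152)).items(): print(n,pl(ray("wrist",f2(*q),S[1])))
# label bars ends on cylinder
def cyl(r):
    o,d=C.T@(r[0]-top),C.T@r[1];A=d[0]**2+d[1]**2;B=o[0]*d[0]+o[1]*d[1];D=B*B-A*(o[0]**2+o[1]**2-.025**2)
    q=o+d*((-B-D**.5)/A);return q[2]*1e3,np.degrees(np.arctan2(q[1],q[0]))
for q in[(157,50),(270,68),(137,135),(265,160),(163,90),(255,105)]:print("lab",cyl(ray("wrist",f1(*q),S[0])))
E
```

```text
top [0.4786 0.2326 0.1253] [np.float64(0.004302065179034682), np.float64(0.004302065178966459)] old [0.4772 0.234  0.1281] [ 0.0001 -0.0011 -0.0032] expected z 0.12925999999999999
w1 inner (array([10.8519, -2.2976]), np.float64(-11.95414683677309))
c0 (array([14.1572,  3.369 ]), np.float64(13.385748929711296))
c1 (array([ 11.4883, -10.4778]), np.float64(-42.366246564549144))
o0 (array([26.6159,  1.7361]), np.float64(3.732053964035948))
o1 (array([ 24.6209, -12.8368]), np.float64(-27.536532947014397))
mi (array([12.9224, -3.462 ]), np.float64(-14.997779066197154))
mo (array([25.6239, -5.5102]), np.float64(-12.136124769904997))
c (array([19.3326, -4.4216]), np.float64(-12.882622829074474))
lab (np.float64(-82.56563620543595), np.float64(33.39918034919452))
lab (np.float64(-88.14361032947826), np.float64(-60.011364893424485))
lab (np.float64(-16.71313614611114), np.float64(33.303058951450495))
lab (np.float64(-14.584665334171742), np.float64(-55.29939507803324))
lab (np.float64(-42.5654535112609), np.float64(20.30895508023535))
lab (np.float64(-44.4560688935231), np.float64(-44.410748307765964))
```

Label sits at -12.3° in the cradle frame: the tab gives -12 to -13 and the label edges agree. Approaching part-way, then correcting.

```bash
sed -i 's/^C=cradle.*/&;T=T+C@[0,-.0006,-.001]/' h.py
python3 -m jog '{"xyz":[[-0.02,-0.015,0.2],[-0.02,-0.015,0.35],[-0.02,-0.015,0.45],[-0.02,-0.015,0.45],[-0.02,-0.015,0.45]],"dr":[[0,0,0],[0,0,0],[0,0,0],[0,0,0],[0,0,0]]}' 1
python3 - <<'E'
from h import *
s=manip.sense();print(s['joint_pos'],*plan(T-.041*a,RG),C.T@(s['tool_pos']-T))
E
```

```text
time: 4.28
tool_pos: [0.4646, 0.2371, 0.1502]
tool_rot: [[0.856, 0.188, 0.482], [0.282, -0.95, -0.131], [0.433, 0.248, -0.867]]
ft_force: [-0.4, 0.7, -0.1]
grip_width: 0.996
gripper_force: 0.0
[ -66.1112   25.5892   28.0583  125.89     43.2046   19.39   -157.174 ] [0.0012 0.0031 0.5636] [-0.0001  0.0002 -0.0006] [-0.0002  0.0002  0.0266]
```

```bash
python3 -m jog '{"xyz":[[0,0,0.15],[0,0,0.3],[0,0,0.3],[0,0,0.3]],"dr":[[0,0,0],[0,0,0],[0,0,0],[0,0,0]]}' 1
python3 - <<'E'
from h import *
s=manip.sense();print(s['joint_pos'],*plan(T-.041*a,RG),C.T@(s['tool_pos']-T),s['ft_force'])
E
```

```text
time: 4.62
tool_pos: [0.4814, 0.2329, 0.1192]
tool_rot: [[0.856, 0.189, 0.482], [0.284, -0.95, -0.13], [0.433, 0.248, -0.867]]
ft_force: [-0.2, -0.3, -0.0]
grip_width: 1.002
gripper_force: 0.0
[ -65.5508   30.6201   31.2671  126.4004   44.8882   12.75   -158.4723] [0.0027 0.0072 0.2678] [-0.0002  0.0001 -0.0004] [-0.0007  0.0006 -0.0089] [-0.1856 -0.3016 -0.0297]
```

```bash
python3 -m jog '{"xyz":[[0.003,0.007,0.12],[0.003,0.007,0.24],[0.003,0.007,0.26],[0.003,0.007,0.26]],"dr":[[0,0,0],[0,0,0],[0,0,0],[0,0,0]]}' 1
python3 - <<'E'
from h import *
s=manip.sense();print(s['joint_pos'],*plan(T-.041*a,RG),C.T@(s['tool_pos']-T),s['ft_force'])
cv2.imwrite("pics/w3.png",manip.get_image("wrist")[:,:,::-1])
E
```

```text
time: 4.95
tool_pos: [0.4967, 0.2284, 0.0925]
tool_rot: [[0.856, 0.19, 0.482], [0.284, -0.95, -0.13], [0.433, 0.248, -0.867]]
ft_force: [-0.5, -0.2, -1.7]
grip_width: 1.006
gripper_force: 0.0
[ -65.0131   35.2359   34.1479  126.4742   45.5985    6.9729 -158.9968] [0.0002 0.0025 0.0087] [-0.0002  0.0001 -0.0003] [-0.0002  0.0002 -0.04  ] [-0.4868 -0.1727 -1.7273]
```

View pics/w3.png

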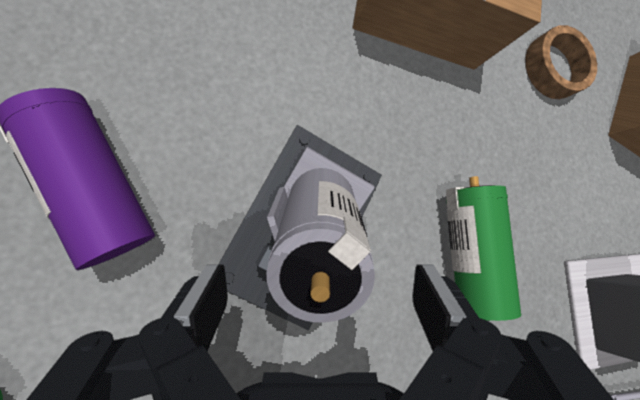

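The can is centred between the fingers, with its top at (320,285). Now I grip and ease it out along its axis.

```bash
python3 -m jog '{"xyz":[[0,0,0],[0,0,0],[0,0,0],[0,0,0],[0,0,0],[0,0,0],[0,0,0],[0,0,0]],"dr":[[0,0,0],[0,0,0],[0,0,0],[0,0,0],[0,0,0],[0,0,0],[0,0,0],[0,0,0]]}' -1 60
python3 -m jog '{"xyz":[[0,0,-0.05],[0,0,-0.12],[0,0,-0.24],[0,0,-0.4],[0,0,-0.6],[0,0,-0.8],[0,0,-0.95],[0,0,-0.95],[0,0,-0.95]],"dr":[[0,0,0],[0,0,0],[0,0,0],[0,0,0],[0,0,0],[0,0,0],[0,0,0],[0,0,0],[0,0,0]]}'
python3 - <<'E'
from h import *
s=manip.sense();print(s['joint_pos'],C.T@(s['tool_pos']-T),s['ft_force'])
cv2.imwrite("pics/w4.png",manip.get_image("wrist")[:,:,::-1])
np.savez("w4.npz",R=s['tool_rot'],p=s['tool_pos'])
E
```

```text
time: 5.67
tool_pos: [0.4968, 0.2283, 0.0933]
tool_rot: [[0.855, 0.19, 0.483], [0.283, -0.95, -0.129], [0.434, 0.247, -0.866]]
ft_force: [-5.3, 0.3, 9.9]
grip_width: 0.549
gripper_force: 59.7
time: 6.42
tool_pos: [0.441, 0.2432, 0.1908]
tool_rot: [[0.856, 0.191, 0.481], [0.284, -0.95, -0.128], [0.432, 0.247, -0.867]]
ft_force: [-0.5, 0.1, -4.1]
grip_width: 0.551
gripper_force: 63.0
[ -68.5594   19.6409   26.0212  124.7807   39.5544   27.4124 -154.159 ] [-0.001  -0.0001  0.074 ] [-0.5095  0.06   -4.08  ]
```

View pics/w4.png

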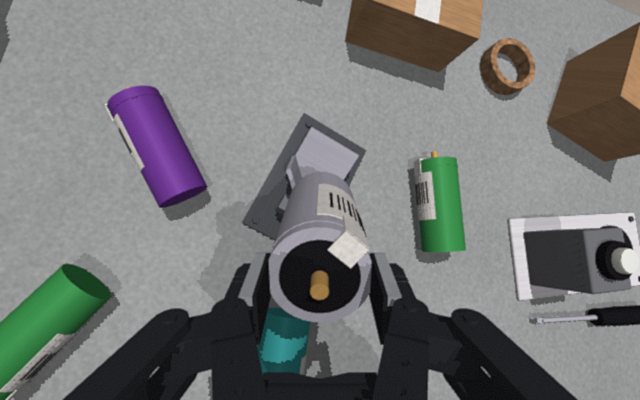

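Can held squarely, top at (320,275), tab at (348,249), cradle clear. Next I refine the station heading and the in-hand label angle.

```bash
python3 - <<'E'
from h import *
d=np.load("w4.npz");R,p=d['R'],d['p'];c=manip.camera_info("wrist")
def tl(q,z):
    o,v=ray("wrist",q,(np.eye(3),np.zeros(3)));return (o+v*(z-o[2])/v[2])*1e3
for z in(-.041,-.038):
    ctr=(tl((268.5,273),z)+tl((371,273),z))/2
    print(z,"rim L,R",tl((268.5,273),z)[:2],tl((371,273),z)[:2],"ends",tl((320,225),z)[0],tl((320,321),z)[0],"tab",(t:=tl((348,249),z))[:2],np.degrees(np.arctan2(-t[1],t[0])))
for n,q in(("top",(403.2,220.2)),("scene",(246.2,192.6)),("wrist",(592,116))):
    w=np.load("w1.npz");print(n,onz(ray(n,q,(w['R'],w['p'])),.012)[:2])
i=cv2.imread("pics/top0.png");g=i.min(2);m=np.zeros(g.shape,np.uint8);m[190:265,335:435]=(g[190:265,335:435]>135)
k,l,s,_=cv2.connectedComponentsWithStats(m);b=1+np.argmax(s[1:,4]);pt=np.argwhere(l==b)[:,::-1]
W=np.array([onz(ray("top",q),.006)[:2] for q in pt],np.float32);r=cv2.minAreaRect(W*1000);print(r,len(pt))
B=cv2.boxPoints(r);print(B)
w=np.array([.492,-.1202]);
for q in([.5238,-.2418],[.5223,-.2433]): v=w-q;print(np.degrees(np.arctan2(v[1],v[0])),np.linalg.norm(v))
E
```

```text
-0.041 rim L,R [  2.7032 -23.2283] [ 2.7134 24.4492] ends 27.01646637413635 -24.420081610223466 tab [15.1901 13.3888] -41.39347316649449
-0.038 rim L,R [  0.8386 -23.7596] [ 0.849  24.9901] ends 25.698583627951244 -26.89463454636594 tab [13.6063 13.681 ] -45.156820881038335
top [ 0.5234 -0.2421]
scene [ 0.5274 -0.2383]
wrist [ 0.522 -0.244]
((510.6668395996094, -189.05523681640625), (115.51168823242188, 239.2873992919922), 14.551412582397461) 1886
[[ 424.7033  -87.7605]
 [ 484.824  -319.3722]
 [ 596.6304 -290.35  ]
 [ 536.5097  -58.7383]]
104.65539413545345 0.12568929946499027
103.827975816093 0.12677420873348014
```

```bash
python3 - <<'E'
from h import *
s=manip.sense();p,R=s['tool_pos'],s['tool_rot']
for q,y in[((.5,.2,.27),14.8),((.57,.1,.27),48),((.59,-.01,.27),81),((.58,-.125,.27),114),((.5238,-.242,.25),146.9)]:
    R2=Rz(y)@FL;print(plan(q,R2,R,p));p,R=np.array(q),R2
E
```

```text
(array([ 0.6075,  0.5936, -0.2961]), array([ 0.0414, -0.0718, -0.0002]))
(array([0.3511, 0.9547, 0.    ]), array([ 0.    ,  0.    , -0.0922]))
(array([-0.5697,  0.7372,  0.    ]), array([ 0.    ,  0.    , -0.0917]))
(array([-0.9596,  0.0676,  0.    ]), array([ 0.    ,  0.    , -0.0917]))
(array([-0.7002, -0.8244,  0.1667]), array([ 0.    ,  0.    , -0.0914]))
```

```bash
python3 -m jog '{"xyz":[[0.05,0.05,-0.25],[0.2,0.2,-0.29],[0.4,0.4,-0.296],[0.6,0.59,-0.296],[0.607,0.594,-0.296],[0.607,0.594,-0.296],[0.607,0.594,-0.296]],"dr":[[0.005,-0.009,0],[0.012,-0.021,0],[0.022,-0.038,0],[0.032,-0.055,0],[0.041,-0.072,0],[0.041,-0.072,0],[0.041,-0.072,0]]}'
python3 - <<'E'
from h import *
s=manip.sense();print(s['joint_pos'],s['tool_pos'],*plan((.5,.2,.27),Rz(14.8)@FL))
E
python3 -m jog '{"xyz":[[0.07,0.19,0],[0.14,0.38,0],[0.21,0.57,0],[0.28,0.76,0],[0.35,0.955,0],[0.35,0.955,0]],"dr":[[0,0,-0.018],[0,0,-0.036],[0,0,-0.055],[0,0,-0.073],[0,0,-0.092],[0,0,-0.092]]}'
python3 - <<'E'
from h import *
s=manip.sense();print(s['joint_pos'],s['tool_pos'],*plan((.57,.1,.27),Rz(48)@FL),plan((.59,-.01,.27),Rz(81)@FL))
E
```

```text
time: 7.05
tool_pos: [0.5076, 0.1928, 0.2694]
tool_rot: [[0.971, 0.239, 0.001], [0.239, -0.971, -0.006], [-0.0, 0.006, -1.0]]
ft_force: [2.0, -1.3, -4.4]
grip_width: 0.546
gripper_force: 64.0
[-30.4827  22.2093  10.4969  93.5316  -3.9754  64.6967 -95.1959] [0.5076 0.1928 0.2694] [-0.0472 -0.0737 -0.0055] [ 0.001   0.     -0.0026]
time: 7.55
tool_pos: [0.5729, 0.0905, 0.2678]
tool_rot: [[0.678, 0.735, -0.001], [0.735, -0.678, -0.012], [-0.009, 0.007, -1.0]]
ft_force: [-0.4, -1.6, -4.0]
grip_width: 0.549
gripper_force: 64.1
[-14.2281  25.6839   4.2483  87.6504  -1.302   66.8861 -52.5377] [0.5729 0.0905 0.2678] [ 0.042  -0.0711 -0.0189] [ 0.0012  0.0014 -0.0018] (array([-0.5192,  0.6726, -0.0084]), array([ 0.0007,  0.0017, -0.0935]))
```

```bash
python3 -m jog '{"xyz":[[-0.1,0.14,0],[-0.2,0.28,0],[-0.3,0.42,0],[-0.41,0.56,0],[-0.52,0.68,0],[-0.52,0.68,0]],"dr":[[0,0,-0.018],[0,0,-0.036],[0,0,-0.055],[0,0,-0.073],[0,0,-0.093],[0,0,-0.093]]}'
python3 -m jog '{"xyz":[[-0.19,0.02,0],[-0.38,0.03,0],[-0.57,0.05,0],[-0.76,0.06,0],[-0.95,0.07,0],[-0.95,0.07,0]],"dr":[[0,0,-0.018],[0,0,-0.036],[0,0,-0.055],[0,0,-0.073],[0,0,-0.091],[0,0,-0.091]]}'
python3 - <<'E'
from h import *
s=manip.sense();print(s['joint_pos'],*plan((.5238,-.242,.22),Rz(146.9)@FL))
E
```

```text
time: 8.05
tool_pos: [0.5882, -0.0098, 0.2681]
tool_rot: [[0.159, 0.987, -0.004], [0.987, -0.159, -0.01], [-0.011, -0.002, -1.0]]
ft_force: [0.1, -3.0, -4.0]
grip_width: 0.55
gripper_force: 64.2
time: 8.55
tool_pos: [0.5775, -0.1242, 0.2685]
tool_rot: [[-0.398, 0.917, -0.005], [0.917, 0.398, -0.01], [-0.007, -0.009, -1.0]]
ft_force: [0.3, -3.5, -4.3]
grip_width: 0.552
gripper_force: 64.1
[15.6995 26.9815 -9.6258 85.4804  5.3159 68.1799 28.5774] [-0.7196 -0.7984  0.4156] [-0.0016  0.0006 -0.0929]
```

```bash
python3 -m jog '{"xyz":[[-0.14,-0.16,0],[-0.28,-0.32,0],[-0.43,-0.48,0.1],[-0.57,-0.64,0.2],[-0.72,-0.8,0.3],[-0.72,-0.8,0.415],[-0.72,-0.8,0.415],[-0.72,-0.8,0.415]],"dr":[[0,0,-0.018],[0,0,-0.036],[0,0,-0.055],[0,0,-0.073],[-0.0016,0.0006,-0.093],[-0.0016,0.0006,-0.093],[-0.0016,0.0006,-0.093],[-0.0016,0.0006,-0.093]]}'
python3 - <<'E'
from h import *
s=manip.sense();print(s['joint_pos'],s['tool_pos'],*plan((.5238,-.242,.09),Rz(146.9)@FL))
E
```

```text
time: 9.22
tool_pos: [0.5262, -0.2322, 0.2194]
tool_rot: [[-0.842, 0.539, 0.001], [0.539, 0.842, 0.01], [0.004, 0.009, -1.0]]
ft_force: [0.8, 1.2, -3.4]
grip_width: 0.551
gripper_force: 64.1
[ 32.9188  28.3521 -17.1049  92.3494   8.5637  60.7509  70.9037] [ 0.5262 -0.2322  0.2194] [-0.0318 -0.089   1.0771] [ 0.0014 -0.0007  0.0013]
```

```bash
python3 -m jog '{"xyz":[[0,0,0.1],[0,0,0.3],[0,0,0.5],[0,0,0.5],[0,0,0.5]],"dr":[[0,0,0],[0,0,0],[0,0,0],[0,0,0],[0,0,0]]}'
python3 - <<'E'
from h import *
s=manip.sense();print(s['tool_pos'],*plan((.5238,-.242,.09),Rz(146.9)@FL))
cv2.imwrite("pics/top5.png",manip.get_image("top")[:,:,::-1])
E
```

```text
time: 9.63
tool_pos: [0.5279, -0.2305, 0.1612]
tool_rot: [[-0.845, 0.536, 0.004], [0.536, 0.844, 0.009], [0.002, 0.01, -1.0]]
ft_force: [0.9, -0.1, -4.1]
grip_width: 0.549
gripper_force: 64.1
[ 0.5279 -0.2305  0.1612] [-0.0234 -0.1045  0.5922] [ 0.0015 -0.0003  0.002 ]
```

```bash
python3 -m jog '{"xyz":[[-0.023,-0.1,0.05],[-0.023,-0.1,0.15],[-0.023,-0.1,0.25],[-0.023,-0.1,0.3],[-0.023,-0.1,0.3],[-0.023,-0.1,0.3]],"dr":[[0.0015,-0.0003,0.002],[0.0015,-0.0003,0.002],[0.0015,-0.0003,0.002],[0.0015,-0.0003,0.002],[0.0015,-0.0003,0.002],[0.0015,-0.0003,0.002]]}'
python3 - <<'E'
from h import *
s=manip.sense();print(s['tool_pos'],*plan((.5238,-.242,.09),Rz(146.9)@FL),s['ft_force'])
i=manip.get_image("top")[:,:,::-1];j=manip.get_image("scene")[:,:,::-1]
c=lambda i,x,y:cv2.resize(i[y:y+100,x:x+100],(400,400),interpolation=cv2.INTER_CUBIC)
cv2.imwrite("pics/st6.png",np.hstack([c(i,345,170),c(j,215,120)]))
E
```

```text
time: 10.18
tool_pos: [0.5245, -0.2441, 0.1263]
tool_rot: [[-0.837, 0.548, 0.004], [0.548, 0.837, -0.002], [-0.004, 0.0, -1.0]]
ft_force: [-0.4, -0.5, -3.2]
grip_width: 0.552
gripper_force: 64.2
[ 0.5245 -0.2441  0.1263] [0.0161 0.0114 0.3027] [ 0.      0.0007 -0.0003] [-0.4323 -0.4622 -3.1993]
```

View pics/st6.png

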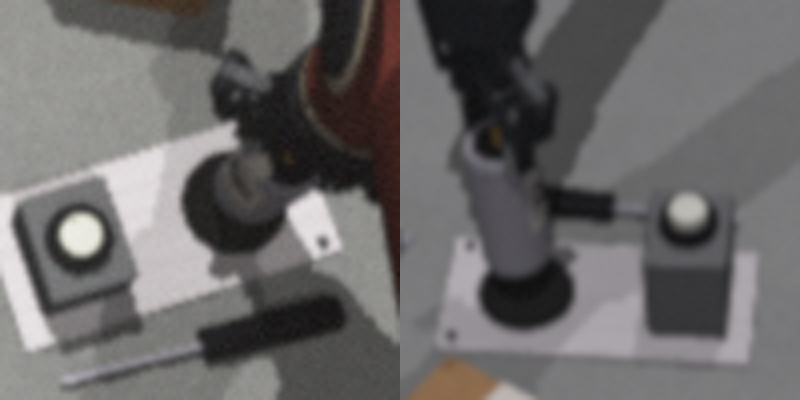

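The can hangs over the pad with its label on the reader side. Lowering close, then creeping down.

```bash
python3 -m jog '{"xyz":[[0.01,0.005,0.06],[0.016,0.011,0.14],[0.016,0.011,0.22],[0.016,0.011,0.27],[0.016,0.011,0.29],[0.016,0.011,0.29]],"dr":[[0,0.0006,0],[0,0.0006,0],[0,0.0006,0],[0,0.0006,0],[0,0.0006,0],[0,0.0006,0]]}'
python3 -m jog '{"xyz":[[0,0,0.008],[0,0,0.016],[0,0,0.024],[0,0,0.024]],"dr":[[0,0,0],[0,0,0],[0,0,0],[0,0,0]]}'
python3 -m jog '{"xyz":[[0,0,0.008],[0,0,0.016],[0,0,0.016]],"dr":[[0,0,0],[0,0,0],[0,0,0]]}'
python3 - <<'E'
from h import *
s=manip.sense();print(s['tool_pos'],*plan((.5238,-.242,.08),Rz(146.9)@FL),s['ft_force'])
E
```

```text
time: 10.78
tool_pos: [0.5225, -0.2413, 0.0896]
tool_rot: [[-0.837, 0.547, -0.003], [0.547, 0.837, 0.002], [0.003, -0.0, -1.0]]
ft_force: [-0.1, 0.5, -4.6]
grip_width: 0.552
gripper_force: 64.2
time: 11.12
tool_pos: [0.5234, -0.2416, 0.0881]
tool_rot: [[-0.837, 0.547, -0.0], [0.547, 0.837, 0.001], [0.0, 0.0, -1.0]]
ft_force: [-0.5, -0.2, -3.9]
grip_width: 0.547
gripper_force: 64.2
time: 11.37
tool_pos: [0.5232, -0.2415, 0.086]
tool_rot: [[-0.837, 0.547, -0.001], [0.547, 0.837, 0.001], [0.001, 0.0, -1.0]]
ft_force: [0.0, 0.0, -4.8]
grip_width: 0.549
gripper_force: 64.2
[ 0.5232 -0.2415  0.086 ] [-0.0068 -0.0006  0.0496] [ 0.     -0.0002 -0.0002] [ 0.0115  0.0195 -4.7862]
```

```bash
python3 -m jog '{"xyz":[[0,0,0.006],[0,0,0.012],[0,0,0.012]],"dr":[[0,0,0],[0,0,0],[0,0,0]]}' | sed -n '1,2p;4p'
python3 -m jog '{"xyz":[[0,0,0.006],[0,0,0.012],[0,0,0.012]],"dr":[[0,0,0],[0,0,0],[0,0,0]]}' | sed -n '1,2p;4p'
python3 -m jog '{"xyz":[[0,0,0.006],[0,0,0.01],[0,0,0.01]],"dr":[[0,0,0],[0,0,0],[0,0,0]]}' | sed -n '1,2p;4p'
```

```text
time: 11.62
tool_pos: [0.5232, -0.2415, 0.0845]
ft_force: [-0.5, 0.0, -5.2]
time: 11.87
tool_pos: [0.5232, -0.2415, 0.083]
ft_force: [0.5, 0.6, -4.5]
time: 12.12
tool_pos: [0.5232, -0.2415, 0.0818]
ft_force: [-0.6, -0.3, -4.9]
```

```bash
python3 -m jog '{"xyz":[[0,0,0.005],[0,0,0.008],[0,0,0.008]],"dr":[[0,0,0],[0,0,0],[0,0,0]]}' | sed -n '1,2p;4p'
python3 -m jog '{"xyz":[[0,0,0.005],[0,0,0.008],[0,0,0.008]],"dr":[[0,0,0],[0,0,0],[0,0,0]]}' | sed -n '1,2p;4p'
```

```text
time: 12.37
tool_pos: [0.5235, -0.2416, 0.0813]
ft_force: [-0.5, -0.4, -2.5]
time: 12.62
tool_pos: [0.524, -0.2417, 0.0812]
ft_force: [-1.1, 0.7, 4.1]
```

In contact at z≈0.081, as predicted. Releasing and withdrawing straight up.

```bash
python3 -m jog '{"xyz":[[0,0,0],[0,0,0],[0,0,0],[0,0,0],[0,0,0],[0,0,0],[0,0,0]],"dr":[[0,0,0],[0,0,0],[0,0,0],[0,0,0],[0,0,0],[0,0,0],[0,0,0]]}' 1
python3 -m jog '{"xyz":[[0,0,-0.05],[0,0,-0.2],[0,0,-0.5],[0,0,-0.8],[0,0,-1],[0,0,-1]],"dr":[[0,0,0],[0,0,0],[0,0,0],[0,0,0],[0,0,0],[0,0,0]]}'
python3 - <<'E'
from h import *
s=manip.sense();i=manip.get_image("wrist")[:,:,::-1];cv2.imwrite("pics/w7.png",i);np.savez("w7.npz",R=s['tool_rot'],p=s['tool_pos']);print(s['joint_pos'])
E
```

```text
time: 13.2
tool_pos: [0.5233, -0.2415, 0.08]
tool_rot: [[-0.837, 0.547, -0.001], [0.547, 0.837, 0.001], [0.001, 0.0, -1.0]]
ft_force: [-0.5, -0.7, 0.1]
grip_width: 1.0
gripper_force: 0.0
time: 13.7
tool_pos: [0.5273, -0.2427, 0.2067]
tool_rot: [[-0.837, 0.547, 0.012], [0.547, 0.837, -0.004], [-0.012, 0.003, -1.0]]
ft_force: [0.6, 0.4, 0.5]
grip_width: 0.997
gripper_force: 0.0
[ 33.1971  29.0048 -16.5869  93.3792   9.3853  58.2668  70.5388]
```

View pics/w7.png

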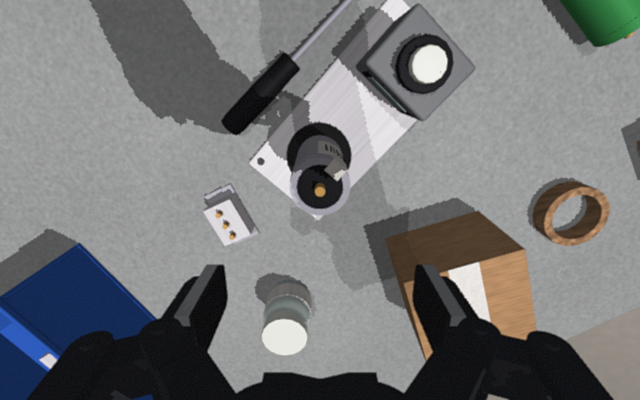

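The can stands on the pad with its top at (320,189) and tab at (337,170). The button is at (430,63). Checking the facing and position numerically.

```bash
python3 - <<'E'
from h import *
d=np.load("w7.npz");ps=(d['R'],d['p']);i=cv2.imread("pics/w7.png");g=i.max(2);mn=i.min(2);hsv=cv2.cvtColor(i,cv2.COLOR_BGR2HSV)
bt=blobs(mn>170,(395,30,470,100));print("btn",bt[:1]);tt=[blobs(mn>th,(322,155,352,185)) for th in(120,140,160)];print("tab",[t[:2] for t in tt])
st=blobs((hsv[...,1]>110)&(hsv[...,0]<30)&(g>70),(305,175,335,205));print("stud",st[:1])
top=onz(ray("wrist",(320,189),ps),.122);print("can top",top,"stud@.128",onz(ray("wrist",st[0][1],ps),.128))
for q in[(337,170)]+[t[0][1] for t in tt if t]: v=onz(ray("wrist",q,ps),.122)-top;print(q,v[:2],np.degrees(np.arctan2(v[1],v[0])))
b=bt[0][1];print("btn tri",tri([ray("wrist",b,ps),ray("top",(364.8,228.3)),ray("scene",(286.5,171.7))]),onz(ray("wrist",b,ps),.106))
# plate edge direction and reader top edges
for n,p1,p2,z in(("plateL",(250,160),(393,0),.006),("plateR",(320,218),(414,121),.006),("readR",(421,119),(474,69),.09),("readL",(369,63),(414,5),.09)):
    v=onz(ray("wrist",p2,ps),z)-onz(ray("wrist",p1,ps),z);print(n,np.degrees(np.arctan2(v[1],v[0])),np.linalg.norm(v))
E
```

```text
btn [(1017, [429.3, 63.6])]
tab [[(235, [344.7, 174.9])], [(221, [345.0, 175.2])], [(193, [345.0, 175.5])]]
stud [(125, [319.6, 190.0])]
can top [ 0.5267 -0.2414  0.122 ] stud@.128 [ 0.5255 -0.241   0.128 ]
(337, 170) [-0.006   0.0204] 106.47150517878029
[344.7, 174.9] [0.0009 0.0234] 87.81184008354478
[345.0, 175.2] [0.0012 0.0235] 86.96816726373136
[345.0, 175.5] [0.0015 0.0234] 86.42345415344131
btn tri (array([ 0.4919, -0.1197,  0.1097]), [np.float64(0.9106499444888796), np.float64(1.4310275529502459), np.float64(0.73323495064524)]) [ 0.492  -0.1178  0.106 ]
plateL 103.37429026255367 0.22321435911379753
plateR 105.1092727458111 0.15738323056986847
readR 102.42407366272643 0.056258273465583084
readL 108.6288619663729 0.05287082809271104
```

```bash
python3 - <<'E'
from h import *
d=np.load("w7.npz");ps=(d['R'],d['p']);i=cv2.imread("pics/w7.png").astype(int);rb=i[...,2]-i[...,0];mn=i.min(2)
sub=(slice(150,200),slice(300,362))
for th in(110,130,150):
  m=np.zeros(rb.shape,np.uint8);m[sub]=((rb>4)&(mn>th))[sub];b=blobs(m,(300,150,362,200),5);print(th,b[:3])
  rim=np.zeros(rb.shape,np.uint8);rim[sub]=((rb<0)&(mn>th))[sub];print(" rim",blobs(rim,(285,155,360,220))[:2])
  top=np.array([.5262,-.2412,.122])
  for _,q in b[:2]: v=onz(ray("wrist",q,ps),.122)-top;print("  ",v[:2],np.degrees(np.arctan2(v[1],v[0])))
# rim outer circle: bright or rim pixels
blk=(i.max(2)<50);ys,xs=np.nonzero(blk[165:215,290:352]);print("tile rb/mn around tab")
for y in range(160,186,3): print(y,[(int(mn[y,x]),int(rb[y,x])) for x in range(322,352,3)])
E
```

```text
110 [(84, [338.9, 173.9])]
 rim [(542, [351.0, 180.5]), (8, [300.4, 171.6])]
   [-0.0019  0.0198] 95.59916963289292
130 [(74, [338.8, 174.3])]
 rim [(484, [350.7, 179.3]), (6, [300.3, 171.2])]
   [-0.0017  0.0195] 94.96750773994293
150 [(64, [338.9, 174.4])]
 rim [(399, [350.4, 177.1])]
   [-0.0016  0.0195] 94.62378962557322
tile rb/mn around tab
160 [(78, -5), (79, -3), (77, -5), (77, -4), (99, 4), (91, 4), (90, 5), (50, 1), (24, 0), (20, 0)]
163 [(77, -5), (79, -3), (77, -4), (100, 6), (97, 4), (98, 5), (91, 4), (93, 6), (34, 0), (70, 0)]
166 [(10, 2), (13, -1), (94, 5), (98, 5), (102, 5), (102, 4), (97, 4), (96, 6), (65, 4), (116, -1)]
169 [(11, 1), (88, 6), (103, 4), (101, 5), (98, 5), (96, 4), (101, 4), (101, 6), (122, 6), (194, -1)]
172 [(12, -3), (25, 2), (97, 5), (97, 5), (95, 5), (135, 8), (203, 11), (199, 11), (148, -4), (199, 1)]
175 [(23, -3), (7, -4), (14, 0), (88, 5), (138, 7), (196, 11), (199, 10), (173, -4), (161, -9), (187, -2)]
178 [(32, -1), (18, -1), (34, -2), (25, -2), (151, 7), (202, 11), (92, 5), (167, -8), (164, -9), (181, -5)]
181 [(28, -3), (30, -1), (26, 0), (30, -2), (26, -2), (76, 5), (24, -1), (160, -8), (163, -9), (168, -7)]
184 [(38, 40), (24, 0), (33, -2), (31, -3), (33, -1), (34, -1), (29, -1), (152, -8), (163, -9), (166, -8)]
```

```bash
python3 - <<'E'
from h import *
d=np.load("w7.npz");ps=(d['R'],d['p']);I=cv2.imread("pics/w7.png");i=I.astype(int);mn=i.min(2);rb=i[...,2]-i[...,0]
for y in range(163,185): print(y,''.join('#' if mn[y,x]>60 and rb[y,x]>=2 else ('.' if mn[y,x]<60 else 'o') for x in range(316,356)))
P=[]
for y in range(171,181):
    xs=[x for x in range(318,350) if mn[y,x]>60 and rb[y,x]>=2];x=xs[0]
    # subpixel crossing at half of interior
    v=mn[y,x-2:x+3].astype(float);h=55;k=next(k for k in range(4) if v[k]<h<=v[k+1]);P.append(onz(ray("wrist",(x-2+k+(h-v[k])/(v[k+1]-v[k]),y),ps),.1225)[:2])
P=np.array(P,np.float32);l=cv2.fitLine(P*1000,cv2.DIST_HUBER,0,.01,.01).ravel();print(l,"edge az",np.degrees(np.arctan2(l[1],l[0])),np.ptp(P,axis=0))
E
```

```text
163 oooooooooooooo###############o...ooooooo
164 o...ooooooooo#################...ooooooo
165 ...........o##################...ooooooo
166 ...........####################..ooooooo
167 ..........#####################.oooooooo
168 .........#######################oooooooo
169 .........#######################oooooooo
170 .........#######################oooooooo
171 .........######################ooooooooo
172 ...........##################ooooooooooo
173 ............#################ooooooooooo
174 .............###############oooooooooooo
175 ..............#############ooooooooooooo
176 ................##########oooooooooooooo
177 .................########ooooooooooooooo
178 .................########ooooooooooooooo
179 ..................######.ooooooooooooooo
180 ...................####..ooooooooooooooo
181 ....................##....oooooooooooooo
182 ..........................oooooooooooooo
183 ..........................oooooooooooooo
184 ..........................oooooooooooooo
[   0.9758    0.2187  521.315  -228.1599] edge az 12.633353 [0.0107 0.0025]
```

Tab edge normal is about 103° and the tab mid-direction about 106°, against the station heading of 104.6°, so the label faces squarely. The can is about 2–3 mm from the pad centre. Now the button, with fingers shut.

```bash
python3 - <<'E'
from h import *
print(plan((.492,-.1198,.17),Rz(146.9)@FL))
E
```

```text
(array([0.7936, 0.7004, 0.2771]), array([ 0.0003,  0.0011, -0.0002]))
```

```bash
python3 -m jog '{"xyz":[[0.25,0.22,-0.05],[0.5,0.45,0],[0.794,0.7,0.1],[0.794,0.7,0.277],[0.794,0.7,0.277],[0.794,0.7,0.277],[0.794,0.7,0.277],[0.794,0.7,0.277]],"dr":[[0,0.001,0],[0,0.001,0],[0,0.001,0],[0,0.001,0],[0,0.001,0],[0,0.001,0],[0,0.001,0],[0,0.001,0]]}' -1 20
python3 - <<'E'
from h import *
s=manip.sense();print(s['tool_pos'],s['grip_width'],plan((.492,-.1198,.13),Rz(146.9)@FL))
E
```

```text
time: 14.42
tool_pos: [0.4904, -0.1213, 0.1675]
tool_rot: [[-0.835, 0.55, -0.004], [0.55, 0.835, 0.003], [0.005, 0.0, -1.0]]
ft_force: [0.6, -0.4, -0.7]
grip_width: 0.002
gripper_force: 0.0
[ 0.4904 -0.1213  0.1675] 0.0019008940366248017 (array([-0.0059,  0.0177,  0.3122]), array([ 0.    , -0.0008, -0.0008]))
```

```bash
python3 -m jog '{"xyz":[[-0.006,0.018,0.15],[-0.006,0.018,0.35],[-0.006,0.018,0.4],[-0.006,0.018,0.4],[-0.006,0.018,0.4]],"dr":[[0,-0.0008,-0.0008],[0,-0.0008,-0.0008],[0,-0.0008,-0.0008],[0,-0.0008,-0.0008],[0,-0.0008,-0.0008]]}'
python3 -m jog '{"xyz":[[0,0,0.02],[0,0,0.04],[0,0,0.06],[0,0,0.06]],"dr":[[0,0,0],[0,0,0],[0,0,0],[0,0,0]]}'|sed -n '1,2p;4p'
python3 -m jog '{"xyz":[[0,0,0.01],[0,0,0.02],[0,0,0.02]],"dr":[[0,0,0],[0,0,0],[0,0,0]]}'|sed -n '1,2p;4p'
```

```text
time: 14.83
tool_pos: [0.4916, -0.1184, 0.1194]
tool_rot: [[-0.839, 0.544, -0.001], [0.544, 0.839, 0.001], [0.001, 0.0, -1.0]]
ft_force: [0.9, 0.3, 0.1]
grip_width: 0.001
gripper_force: 0.0
time: 15.17
tool_pos: [0.491, -0.1175, 0.1118]
ft_force: [0.9, 0.5, 0.6]
time: 15.42
tool_pos: [0.4909, -0.1174, 0.1092]
ft_force: [0.4, -0.3, 0.5]
```

```bash
python3 -m jog '{"xyz":[[-0.018,-0.012,0],[-0.018,-0.012,0.01],[-0.018,-0.012,0.02],[-0.018,-0.012,0.02]],"dr":[[0,0,0],[0,0,0],[0,0,0],[0,0,0]]}'|sed -n '1,2p;4p'
python3 -m jog '{"xyz":[[0,0,0.01],[0,0,0.02],[0,0,0.02]],"dr":[[0,0,0],[0,0,0],[0,0,0]]}'|sed -n '1,2p;4p'
python3 -m jog '{"xyz":[[0,0,0.01],[0,0,0.015],[0,0,0.015]],"dr":[[0,0,0],[0,0,0],[0,0,0]]}'|sed -n '1,2p;4p'
```

```text
time: 15.75
tool_pos: [0.4919, -0.12, 0.1067]
ft_force: [-0.4, 1.1, -0.1]
time: 16.0
tool_pos: [0.4918, -0.1198, 0.1043]
ft_force: [-0.4, -0.2, 0.2]
time: 16.25
tool_pos: [0.4919, -0.1199, 0.1026]
ft_force: [-0.3, -0.1, -0.6]
```

```bash
python3 -m jog '{"xyz":[[0,0,0.01],[0,0,0.02],[0,0,0.02]],"dr":[[0,0,0],[0,0,0],[0,0,0]]}'|sed -n '1,2p;4p'
python3 -m jog '{"xyz":[[0,0,0.01],[0,0,0.015],[0,0,0.015]],"dr":[[0,0,0],[0,0,0],[0,0,0]]}'|sed -n '1,2p;4p'
python3 -m jog '{"xyz":[[0,0,0.01],[0,0,0.015],[0,0,0.015]],"dr":[[0,0,0],[0,0,0],[0,0,0]]}'|sed -n '1,2p;4p'
```

```text
time: 16.5
tool_pos: [0.4919, -0.1198, 0.1001]
ft_force: [1.2, -0.4, 0.6]
time: 16.75
tool_pos: [0.4919, -0.1199, 0.0984]
ft_force: [-0.4, -0.3, -0.2]
time: 17.0
tool_pos: [0.4919, -0.1198, 0.0966]
ft_force: [-0.0, 0.5, -0.3]
```

```bash
python3 -m jog '{"xyz":[[0,0,0.005],[0,0,0.01],[0,0,0.01]],"dr":[[0,0,0],[0,0,0],[0,0,0]]}'|sed -n '1,2p;4p'
python3 -m jog '{"xyz":[[0,0,0.005],[0,0,0.01],[0,0,0.01]],"dr":[[0,0,0],[0,0,0],[0,0,0]]}'|sed -n '1,2p;4p'
python3 - <<'E'
from h import *
s=manip.sense();print(s['ft_force'],s['ft_torque'],s['joint_pos'])
for n,b,b0 in(("scene",(270,155,305,190),"pics/scene0.png"),("top",(350,214,384,244),"pics/top0.png"),("wrist",(0,0,640,400),None)):
    i=manip.get_image(n)[:,:,::-1];cv2.imwrite(f"pics/{n}8.png",i);print(n,blobs(i.min(2)>140,b)[:4],blobs(cv2.imread(b0).min(2)>140,b)[:4] if b0 else'')
i=cv2.imread("pics/scene8.png").min(2)
for y in range(155,190,2): print(y,' '.join('%3d'%v for v in i[y,270:306:2]))
E
```

```text
time: 17.25
tool_pos: [0.492, -0.1199, 0.0954]
ft_force: [0.7, -0.0, 0.8]
time: 17.5
tool_pos: [0.4919, -0.1198, 0.0942]
ft_force: [0.6, 0.3, -0.1]
[ 0.5799  0.3318 -0.1424] [-0.0147 -0.0214  0.0101] [ 21.7486  31.5765 -15.4728 111.7339  12.8776  38.4497  55.4188]
scene [(31, [271.5, 185.6]), (12, [301.8, 186.8])] [(44, [286.5, 171.7]), (43, [271.9, 185.2]), (33, [301.0, 186.2])]
top [(19, [350.6, 239.7])] [(249, [378.9, 225.9]), (81, [364.7, 228.3]), (42, [357.3, 215.9]), (18, [350.7, 240.0])]
wrist [(92787, [450.4, 158.6]), (51459, [88.9, 233.8]), (477, [371.9, 231.5]), (468, [538.8, 349.1])] 
155 102  80  72  68  61  29  20  21  21  18  21  37  42  62  72  57  77 106
157  75  71  72  71  69  39  20  22  22  21  22  49  37  50  69  56  73 105
159  71  72  72  72  71  59  38  22  21  22  23  28  26  35  56  87 102 105
161  71  71  71  71  71  69  50  28  20  23  22  25  30  42  70 103 105 105
163  72  71  72  71  71  69  54  50  27  22  29  48  53  55  74 104 105 104
165  71  71  72  72  71  70  58  60  33  21  30  55  55  56  85 105 105 104
167  70  71  72  72  64  63  60  62  40  
[... 170 characters left out ...]
  85 105 106 105
173  94  83  70  67  73  47 101 127 118  92  76  37  40  62  81 105 103 104
175 106  96  66  64  70  35  64 117 130 111  70  30  31  45  70 100 104 104
177 117 105  62  58  74  40  30  66  80  73  41  20  41  53  69 101 104 105
179 116 102  66  59  78  62  29  22  25  24  21  39  58  57  78 103 104 104
181 134 129 108  77  78  77  63  46  40  41  58  81  87  76  79 105 106 103
183 145 144 133  88  78  79  79  76  75  75  81  91  92  78  92 126 126 115
185 143 143 133  82  74  79  80  81  81  79  79  85  90  70  99 142 141 120
187 143 143 132  70  56  59  61  60  61  60  61  62  65  53  81 133 145 125
189 143 143 135  76  53  54  53  54  55  54  55  54  55  48  84 127 149 128
```

```bash
python3 - <<'E'
from h import *
def proj(n,P):
    c=manip.camera_info(n);q=np.array(c['attitude']).T@(np.array(P)-c['eye']);return np.array([c['fx']*q[0]/q[2]+c['cx'],c['fy']*q[1]/q[2]+c['cy']]).round(1)
s=manip.sense();p=s['tool_pos']
print("tcp",proj("scene",p),proj("top",p))
for z in(.09,.095,.1,.105,.11): print(z,proj("scene",(.492,-.12,z)),proj("top",(.492,-.12,z)))
i=cv2.imread("pics/scene0.png").min(2)
for y in range(159,185,2): print(y,' '.join('%3d'%v for v in i[y,270:306:2]))
E
```

```text
tcp [286.4 175.2] [363.7 229.3]
0.09 [286.4 176.2] [363.6 229.5]
0.095 [286.4 175. ] [363.8 229.2]
0.1 [286.3 173.8] [364. 229.]
0.105 [286.3 172.6] [364.2 228.7]
0.11 [286.2 171.4] [364.4 228.4]
159 116 116 118 118 117 118 118 117 118 119 119 118 118 118 118 117 119 119
161 116 116 116 117 117 117 117 116 117 117 118 117 118 117 117 117 119 118
163 116 117 117 117 116 116 116 117 118 117 117 117 118 118 117 118 119 117
165 115 116 117 118 116 116 116 117 117 117 119 119 117 118 116 118 119 117
167 117 116 117 117 108 107 106 114 119 116 113 115 115 114 117 117 116 118
169 114 116 117 114  94  89  92 143 160 156 118  91  96  96 103 116 117 117
171 118 123 125 113  89  72 116 171 173 173 156  77  82  88  93 118 118 118
173  91  96  96  90  84  52 112 167 173 172 149  61  66  86  92 118 117 117
175 103 103  94  80  79  38  65 122 142 133  98  39  58  84  82 113 118 117
177 115 114 114  90  81  39  30  64  78  72  48  24  65  81  74 111 118 117
179 116 117 114  89  87  65  28  22  26  24  23  43  82  79  83 115 117 117
181 146 144 135  98  89  87  66  47  40  41  60  79  90  80  87 118 120 117
183 163 161 151 101  89  89  87  83  82  82  88  90  90  77 104 143 143 129
```

```bash
python3 - <<'E'
import cv2
i=cv2.imread("pics/scene8.png").max(2)
ch=" .:-=+*#%@"
for y in range(118,184): print(y,''.join(ch[min(9,v//18)] for v in i[y,255:325]))
w=cv2.resize(cv2.imread("pics/wrist8.png"),(128,50),interpolation=cv2.INTER_AREA).max(2)
for y in range(50): print(y*8,''.join(ch[min(9,v//26)] for v in w[y]))
E
```

```text
118 ***************=--------------------::::--=--======+******************
119 ***************==--:-----------------:::-----======*******************
120 **************+====-----------------:::-=----=====+*******************
121 **************+--====-:::-------:::-------::--====+*******************
122 **************+-:-====--------------===--:::-=====+*******************
123 **************+-::-===================--::::--====********************
124 **************+-..:---===============--:::.:--===+********************
125 **************+=:.:::---==========----::::.:--===+********************
126 ***************=:.::::--------------:::::..:--===+********************
127 ***************=:.::::-----------:---::....:--===*********************
128 ***************=:..::::-----------::::.....:--==+*********************
129 ***************=:...:::::-::-----::::......:--==+*********************
130 ***************=:.....::::::::::::::.......:--==+*********************
131 ***************=:........:.::::::..........:--==**********************
132 ***************=:..........................:--
[... 9784 characters left out ...]
....-+-::=####*+=------************
360 *****************#%%*%#%@@*:.            .:-:  ....           .-=.           ..... .::..... ........::##==---::::::-************
368 *******************#@%=##-.              ..      .            :--:           ....    ..  .... . ......-+----------+##***********
376 ********************##=.                                      ....            ..          ...... .........:-----+*#*************
384 *******************=:                                 .                  .     ...         ........... ....:=*******************
392 ****************+-.                                                              ...  .     ...... ..... ..  .-+****************
```

Scene and wrist numbers show the shut fingertips still sitting above the button, which hasn't moved, so I keep creeping down on force.

```bash
python3 -m jog '{"xyz":[[0,0,0.01],[0,0,0.02],[0,0,0.02]],"dr":[[0,0,0],[0,0,0],[0,0,0]]}'|sed -n '2p;4p'
python3 -m jog '{"xyz":[[0,0,0.01],[0,0,0.02],[0,0,0.02]],"dr":[[0,0,0],[0,0,0],[0,0,0]]}'|sed -n '2p;4p'
python3 -m jog '{"xyz":[[0,0,0.01],[0,0,0.015],[0,0,0.015]],"dr":[[0,0,0],[0,0,0],[0,0,0]]}'|sed -n '1,2p;4p'
```

```text
tool_pos: [0.4918, -0.1198, 0.0917]
ft_force: [0.4, -0.1, -0.5]
tool_pos: [0.4918, -0.1198, 0.0892]
ft_force: [-0.8, -1.0, -0.0]
time: 18.4
tool_pos: [0.4919, -0.1198, 0.0876]
ft_force: [1.0, 0.4, -0.0]
```

```bash
python3 -m jog '{"xyz":[[0,0,0.01],[0,0,0.015],[0,0,0.015]],"dr":[[0,0,0],[0,0,0],[0,0,0]]}'|sed -n '2p;4p'
python3 -m jog '{"xyz":[[0,0,0.01],[0,0,0.015],[0,0,0.015]],"dr":[[0,0,0],[0,0,0],[0,0,0]]}'|sed -n '2p;4p'
python3 -m jog '{"xyz":[[0,0,0.01],[0,0,0.015],[0,0,0.015]],"dr":[[0,0,0],[0,0,0],[0,0,0]]}'|sed -n '1,2p;4p'
python3 - <<'E'
from h import *
i=manip.get_image("scene")[:,:,::-1];cv2.imwrite("pics/scene9.png",i);i=i.max(2);ch=" .:-=+*#%@"
for y in range(160,182): print(y,''.join(ch[min(9,v//18)] for v in i[y,265:310]))
print(manip.sense()['ft_force'],manip.sense()['grip_width'])
E
```

```text
tool_pos: [0.4919, -0.1198, 0.0858]
ft_force: [0.3, 0.0, 0.2]
tool_pos: [0.4919, -0.1198, 0.084]
ft_force: [0.1, -0.2, 0.7]
time: 19.15
tool_pos: [0.4919, -0.1198, 0.0822]
ft_force: [0.1, 0.0, 0.1]
160 ***+=--======--:...........::::--=----+++++++
161 ***=====--====-:...........:::::----==+++++++
162 **+===========--::.............::-==+++++++++
163 **+============--::............::-=++++++++++
164 **+=-==========--::...........:::-+++++++++++
165 **===-======-==---::........::::-=+++++++++++
166 *+=--==-======-----::......::::--=+++++++++++
167 +==--==-====---------:....:::---=++++++++++++
168 --:--=======--:------:....:::---=++++++++++++
169 :.::-======--:::-----:.....:::-==++++++++++*+
170 ..:-=++====--::::----:....::::-===+++++++++++
171 ..:=+**+====-::::----:.:::::::-===+++++++++++
172 ..:=+**+===---::-====-::---:.:-===+++++++++++
173 ...-=++=====---:-=+*+=====-:.::-==+++++++++++
174 ..:-=+++=---==-::=*****+==-:..:--=+++++++++++
175 ---=++++=---==-.:-+**#*+=-:...::-=+++++++++++
176 ==++***+=---==-:.:=++*++=-:...:::-=++++++++++
177 ++******=---==-:..:-===--:...:::--+++++++++++
178 ********=---==-:...:::::.....:---=+++++++++++
179 ********+---===-:..........:::---=+++++++++**
180 ##******+=--====-::......::------=+++++++++**
181 %%######*+=======--::::::--====--=++++++++***
[-0.2589 -1.0443 -0.4753] -0.0005034884003990128
```

```bash
python3 -m jog '{"xyz":[[0,0,0.01],[0,0,0.015],[0,0,0.015]],"dr":[[0,0,0],[0,0,0],[0,0,0]]}'|sed -n '2p;4p'
python3 -m jog '{"xyz":[[0,0,0.01],[0,0,0.015],[0,0,0.015]],"dr":[[0,0,0],[0,0,0],[0,0,0]]}'|sed -n '2p;4p'
python3 -m jog '{"xyz":[[0,0,0.01],[0,0,0.015],[0,0,0.015]],"dr":[[0,0,0],[0,0,0],[0,0,0]]}'|sed -n '1,2p;4p'
```

```text
tool_pos: [0.4922, -0.1199, 0.0806]
ft_force: [-0.2, 0.4, 1.9]
tool_pos: [0.4922, -0.1199, 0.0788]
ft_force: [0.2, -0.5, 3.0]
time: 19.95
tool_pos: [0.4922, -0.1198, 0.077]
ft_force: [-0.5, -0.7, 3.8]
```

Contact at about 0.082 with a spring-like rise. Pressing to the stop.

```bash
python3 -m jog '{"xyz":[[0,0,0.01],[0,0,0.013],[0,0,0.013]],"dr":[[0,0,0],[0,0,0],[0,0,0]]}'|sed -n '2p;4p'
python3 -m jog '{"xyz":[[0,0,0.005],[0,0,0.01],[0,0,0.01]],"dr":[[0,0,0],[0,0,0],[0,0,0]]}'|sed -n '1,2p;4p'
```

```text
tool_pos: [0.4922, -0.1199, 0.0755]
ft_force: [-0.7, -0.7, 4.2]
time: 20.45
tool_pos: [0.4923, -0.1199, 0.075]
ft_force: [-2.0, 0.8, 9.9]
```

The force jumped and motion stopped, so it is bottomed out. A touch more, then straight up and away.

```bash
python3 -m jog '{"xyz":[[0,0,0.004],[0,0,0.004],[0,0,0.004]],"dr":[[0,0,0],[0,0,0],[0,0,0]]}'|sed -n '1,2p;4p'
python3 -m jog '{"xyz":[[0,0,-0.1],[0,0,-0.35],[0,0,-0.7],[0,0,-1],[0,0,-1]],"dr":[[0,0,0],[0,0,0],[0,0,0],[0,0,0],[0,0,0]]}'|sed -n '1,2p;4p'
python3 -m jog '{"xyz":[[0.4,0.4,-0.2],[0.8,0.8,-0.3],[0.8,0.8,-0.3],[0.8,0.8,-0.3],[0.8,0.8,-0.3]],"dr":[[0,0,0],[0,0,0],[0,0,0],[0,0,0],[0,0,0]]}'|sed -n '1,2p;4p'
python3 - <<'E'
from h import *
for n,b,bs in(("scene",(270,155,305,190),(205,130,275,215)),("top",(350,214,384,244),(380,190,430,250))):
    i=manip.get_image(n)[:,:,::-1];cv2.imwrite(f"pics/{n}10.png",i)
    print(n,"btn",blobs(i.min(2)>140,b)[:4]);h=cv2.cvtColor(i,cv2.COLOR_BGR2HSV)
    print(" stud",blobs((h[...,1]>90)&(h[...,0]<30)&(i.max(2)>60),bs,2)[:3])
    d=cv2.absdiff(i,cv2.imread(f"pics/{n}0.png")).max(2)
    for nm,q in(dict(tape=(288,272),jar=(180,210),blk=(206,181),drv=(253,170),green=(343,214),turq=(410,177),cA=(232,243),cB=(350,288)) if n=="scene" else dict(tape=(322,147),jar=(452,166),blk=(451,215),drv=(412,252),green=(295,225),turq=(240,305))).items():print("  ",nm,int(np.median(d[q[1]-6:q[1]+7,q[0]-8:q[0]+9])),int((d[q[1]-6:q[1]+7,q[0]-8:q[0]+9]>60).sum()))
E
```

```text
time: 20.7
tool_pos: [0.4923, -0.1199, 0.075]
ft_force: [-2.0, 0.8, 13.2]
time: 21.12
tool_pos: [0.4968, -0.1204, 0.1999]
ft_force: [0.1, -1.1, -0.4]
time: 21.53
tool_pos: [0.4629, 0.0183, 0.2305]
ft_force: [-0.5, 0.1, -0.2]
scene btn [(45, [286.5, 171.6]), (44, [272.0, 185.1]), (17, [299.9, 186.4])]
 stud [(39, [228.7, 212.7]), (15, [242.2, 165.1])]
   tape 2 0
   jar 2 0
   blk 2 0
   drv 4 38
   green 2 0
   turq 2 0
   cA 2 0
   cB 3 0
top btn [(255, [378.8, 225.8]), (85, [364.8, 228.2]), (48, [357.1, 215.9])]
 stud [(18, [412.5, 211.2])]
   tape 10 0
   jar 13 0
   blk 13 0
   drv 4 0
   green 67 166
   turq 10 0
```

```bash
python3 - <<'E'
from h import *
print("stud",tri([ray("scene",(242.2,165.1)),ray("top",(412.5,211.2))]))
for n,(x0,y0,x1,y1) in dict(top=(392,195,425,228),scene=(228,152,262,182)).items():
    i=cv2.imread(f"pics/{n}10.png").astype(int);m=((i.min(2)>95)&(i[...,2]-i[...,0]>3)).astype(np.uint8)
    b=blobs(m,(x0,y0,x1,y1),3);print(n,b[:4],[onz(ray(n,q),.122)[:2] for _,q in b[:2]])
    for y in range(y0,y1):print(''.join('%4d'%v if 1 else'' for v in i[y,x0:x1].min(1)) if n=="top" and 198<y<220 else '',end='\n' if n=="top" and 198<y<220 else '')
E
```

```text
stud (array([ 0.526 , -0.2411,  0.1298]), [np.float64(1.848264995160334), np.float64(1.8482649951603756)])
top [(171, [408.0, 202.0]), (54, [421.5, 222.1]), (40, [404.2, 214.4]), (28, [396.5, 197.0])] [array([ 0.5524, -0.2357]), array([ 0.4987, -0.2647])]
 140 141 137 138 141 136 134 135 138 140 141 139 149 163 171 180 192 202 205 208 197 152 133 162 201 200 164 144 138 141 135 138 140
 138 141 136 135 138 136 137 133 133 143 155 154 168 188 191 201 209 210 211 211 197 137  98 138 193 204 177 153 143 139 138 133 135
 139 139 133 139 141 137 142 148 150 164 173 176 182 185 192 199 204 207 212 210 202 159 124 156 199 208 196 158 141 139 139 138 138
 139 143 143 151 160 159 162 177 177 180 184 185 182 182 188 188 189 197 202 202 199 186 170 187 206 210 203 170 143 139 141 139 141
 154 168 174 182 186 179 180 183 183 182 181 182 184 184 181 179 179 181 185 184 183 182 183 196 207 208 208 185 151 141 140 140 143
 183 197 204 197 188 186 181 182 182 187 184 185 181 179 178 173 169 162 157 151 150 159 169 176 190 200 207 199 163 143 143 138 142
 206 210 209 200 189 183 180 182 181 182 180 1
[... 1305 characters left out ...]
 74  58  55  65  90 136 186 201 203 191 153  80  44  39  35  38  34  38  34  40  41  75 136 164 189 208 203 163
  46  34  41  55  67  78  65  54  62  77 112 171 194 198 186 155  87  44  39  36  36  34  37  37  41  58 100 150 177 196 210 207 183
  41  37  46  59  70  80  64  56  60  69  90 138 171 175 164 129  75  48  35  41  39  39  39  44  62  95 135 163 187 206 211 209 199
  39  41  46  65  71  76  67  61  57  69  79  95 123 137 150 128  98  69  54  51  45  51  59  75 104 138 160 178 201 210 212 214 205
  39  43  46  57  71  75  74  61  60  69  71  75  90 118 146 150 139 113 106  97  89  93 105 124 149 163 180 197 210 213 215 213 210
scene [(18, [249.2, 166.9])] [array([ 0.5196, -0.2212])]
```

The top view gives a tab direction of about 105°, against the 104.6° needed. The can is upright and near the pad centre, the button is back up, and the bystanders haven't moved.

```bash
python3 -c "
from rig import manip
print(manip.hand_in())"
```

```text
the job is handed in; nothing more can be done
None
```

The can now stands upright on the pad, about 2–3 mm off centre, with its label measured within 2–3° of square to the window; I then pressed the button to its stop, let it spring back, and handed in at about 22 s with the other things unmoved as far as the before-and-after pictures show.

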